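Tap a sample carrier home against the hidden stop of a microscope loading stage

ROBOT

A 6-joint arm with a two-finger parallel gripper is mounted at the origin on the work surface. World frame = base frame: x ahead of the robot, y to its left, z up, the work surface at z = 0. Lengths are in m, angles in rad, forces in N, time in s.
With the tool pointing down it reaches from about 0.2 to 0.875 m from the base axis. Payload 3.4 kg.
Tool frame: the origin (TCP) lies between the finger pads; the fingertips stand 25 mm ahead of it and the grasp point (between the pads) lies 6 mm ahead of it (r.nose_length is the z of the fingertips in the tool frame, in m); z points along the fingers, y is the line along which they close (so a half turn about z gives the same grasp; the last joint's range is limited). The gripper opens to 94 mm and grips with 3 to 60 N. Pads are 16 mm wide; open, the fingers measure 119 mm over their backs; the gripper's body (75 mm by 177 mm) begins 78 mm behind the grasp point.
Start: joints at [1.069, 0.276, 1.505, -0, 1.361, -0.121], TCP at [0.214, 0.534, 0.23] pointing down, gripper open.
Joint ranges: [-2.89, 2.89], [-0.75, 2.08], [0.22, 2.7], [-1.18, 4.32], [0.11, 2.71], [-2.7, 2.7]. Speed limits (rad/s): [2.57, 2.57, 3.14, 3.14, 3.14, 3.14].

INTERFACE

Orientations are given as a unit quaternion [w, x, y, z].
In Python, from plant import r, gripper_to, inverse_kinematics, vision, models, telemetry gives the robot as it stands. Calls block until the motion is done:
- r.move_to(position, orientation): joint-space move of the TCP to a pose.
- r.move_l(position, rot=None, vel=0.15, guard=None): straight line of the TCP; rot=None keeps the orientation; vel is the mean speed in m/s. With guard (N) it stops when the force on the tool has changed by that much, and returns True; else False.
- r.movej(angles): joint-space move.
- gripper_to(opening, f_grip=None): finger opening in m; f_grip is the grip in N (None keeps the last); returns when the fingers have stopped.
- r.hold(seconds).
- inverse_kinematics(position, orientation): joint angles nearest the present ones, or None.
- vision.snapshot(name): name is "side" or "top"; returns the picture (480x640x3 uint8, red, green, blue); there is no depth.
- vision.get_calibration(name): a dict with "fx", "fy", "cx", "cy" (pixels), "position" and "orientation" of the camera in the world. Camera axes: x right, y down, z forward; pixel columns grow to the right and rows downward; lengths in m; the calibration is good to about 2 mm. A picture is of the moment at which its call begins. get_calibration takes no time and is no camera call.
A pose or a line that the arm cannot do raises r.PlanningError and nothing moves.
- r.sign_off(): hands the job in; it is judged then, once.
Trained networks look in the newest picture that a camera, given by its name, has taken for a name from the list of things; names that differ only in an ending like _2 or _b are one class to them, and where a whole thing is asked for, a point or a joint stands for the part that bears it (a point fixed in the world has none). Each returns a list of dicts, best first, with "score" (0 to 1); they miss things now and then, are a little off and sometimes report something else, mostly with a low value. They report only what shows in the picture. A call takes as long as a camera call. They do not tell look-alikes from the thing itself.
- models.boxes_of(thing, camera): "at" ([x, y, z] in m, in world coordinates, good to about 4 mm: the middle of the surface that is visible of it).
- models.regions_of(thing, camera): "pixels" (480x640 bool, what is visible of it).
- models.mark_of(thing, camera): "at" ([x, y, z] in m, in world coordinates, good to about 4 mm: a listed point, or the origin of a listed thing).
Readings, each from a call of its own:
- telemetry.current_t(): time.
- telemetry.current_joints(): joint angles.
- telemetry.current_dq(): joint speeds.
- telemetry.current_joint_efforts(): joint torques, N m.
- telemetry.current_ee_pos(): TCP position.
- telemetry.current_tool_rot(): TCP orientation.
- telemetry.current_wrist_force(): force on the tool from outside, world axes, zero at the start.
- telemetry.current_torque(): the same for the moment, N m.
- telemetry.current_opening(): finger opening in m.
- telemetry.current_finger_force(): force on a finger pad.
Only numpy, scipy, OpenCV 4.12 (cv2) and the standard library are available. Lean on these libraries where they do the work, as an engineer would, in place of code of your own. Each camera call takes 0.05 s, during which the arm holds its last target. There are 200 camera calls.

TASK

Set the sample carrier in the stage's guide channel, copper sample end towards the white hood but still outside it, and let go. Then pick up the tapper and with its white head gently nudge the carrier's rear end in small slow taps of under a centimetre, drawing the head clear after each, until its front is fully home against the stop hidden inside the hood, never handling or forcing the carrier once it is going in. Finally lay the tapper flat on the blue bench, clear of the stage, without dropping anything or disturbing the bottle, the sample box and the objective.

Things in the scene. Friction and masses are not known exactly. Their poses are not given: they have to be found in the camera images.
- stage: Fixed loading stage: black-topped aluminium plate, 130 mm (its x) by 310 mm (its y, from y = -180 to +130), top surface 30 mm above the bench. Origin at bench height, below the middle of the guide channel's width. The channel runs along its y axis; the hood is at its -y end and the carrier goes in towards -y. The stage's place and yaw vary.
- channel (a point): Middle of the guide channel on the stage's top (stage frame 0, +35, 30 mm). Two steel rails along the stage's y, 15 mm high, 10 mm thick, 76 mm apart inside, run from stage y = -50 to +120. The carrier slides here with roughly 1.5 to 5 N.
- mouth (a point): Middle of the mouth of the white hood, at the stage's top (stage frame 0, -50, 30 mm); a yellow strip marks it; it opens to stage +y. Hood: 122 mm wide, over stage y = -170 to -50, roof 74 mm above the bench, tunnel 86 mm wide, 34 mm high; lens barrel on the roof at y = -120, to 128 mm. A rigid stop is hidden inside, its face 18 to 45 mm behind the mouth, different each time.
- seat_pin (a joint): Travel of a small pin in the face of the hidden stop, in m: 0 = standing 6 mm proud, untouched; 0.006 = pushed flush by the carrier's front. It needs only 0.4 N, does not spring back; it is hidden in the tunnel.
- carrier: Loose aluminium slab, 0.3 to 0.65 kg, 66 mm (its x) by 140 mm (its y) by 24 mm high; red grip rib on its middle, 20 mm (x) by 40 mm (y), from 24 to 54 mm up. Origin: centre of its underside. Front end is -y (copper sample on top), rear end +y (blue pad). Only the 50 mm ahead of the rib fit under the hood. In the channel its y points like the stage's y. Starts on the bench, rear roughly towards the robot.
- tapper: Loose tapping tool, 0.15 kg, 160 mm long (its y), 30 mm high. Origin under its centre of mass. White nylon head 40 mm wide, 30 mm long, 0 to 30 mm high, striking face at y = -80; steel foot 30 mm wide at y = +60 to +80; between them an orange handle 20 mm wide, 110 mm long, raised, 10 to 30 mm above the underside. Starts on the bench, foot roughly towards the robot.
- bottle: Bystander: clear bottle with red cap, standing, 64 mm diameter, 170 mm high. Origin at the centre of its underside.
- sample_box: Bystander: closed white box 95 x 70 x 34 mm, origin at the centre of its underside.
- objective: Bystander: steel microscope objective standing on the bench, 52 mm diameter, 62 mm high. Origin at the centre of its underside.
Mind the look-alikes: they are no part of the job. Of the things like the tapper, leave any that is red or yellow; of the rest the larger one is meant.

How it is judged:
By the outcome, as a careful person would: the job done as asked, in the order asked, and still so for the second after the job is handed in, with the robot touching nothing.
It also fails if it takes over 72 s, if anything falls off the work surface, if the arm or the gripper's body presses on something with over 40 N, if the wrist force passes 120 N, or if a joint passes its speed limit or range.

## Working session

There is one attempt and no reset: what is moved stays moved. The work goes in short steps, each a Python script; the robot and the scene stay as the last script left them, time stands still between calls to the robot, and variables do not carry over. Pictures are saved under pics/ and viewed, at most 10 in all, crops included, and the job is handed in when it is done.

```bash
mkdir -p pics; ls
cat > h.py <<'E'
import numpy as np, cv2
from plant import r, gripper_to, inverse_kinematics, vision, models, telemetry as T
from scipy.spatial.transform import Rotation as R
def save(n,im,crop=None,s=1):
    if crop: im=im[crop[1]:crop[3],crop[0]:crop[2]]
    cv2.imwrite('pics/'+n+'.png',cv2.resize(im[:,:,::-1],None,fx=s,fy=s,interpolation=cv2.INTER_CUBIC))
def cam(n):
    c=vision.get_calibration(n); w,x,y,z=c['orientation']
    return c,R.from_quat([x,y,z,w]).as_matrix(),np.array(c['position'])
def px2w(n,u,v,z):
    c,M,p=cam(n); d=M@np.array([(u-c['cx'])/c['fx'],(v-c['cy'])/c['fy'],1]); return p+d*(z-p[2])/d[2]
def w2px(n,P):
    c,M,p=cam(n); q=M.T@(np.array(P)-p); return np.array([c['fx']*q[0]/q[2]+c['cx'],c['fy']*q[1]/q[2]+c['cy']])
def down(yaw):
    # tool z down; tool y (closing line) at angle yaw in the world
    y=np.array([np.cos(yaw),np.sin(yaw),0]); z=np.array([0,0,-1.]); x=np.cross(y,z)
    q=R.from_matrix(np.c_[x,y,z]).as_quat(); return [q[3],q[0],q[1],q[2]]
E
python3 - <<'E'
from h import *
for n in('top','side'):
    im=vision.snapshot(n); save(n+'0',im); c=cam(n); print(n,c[0]['fx'],c[2],c[1][:,2])
    for t in('stage','channel','mouth','carrier','tapper','bottle','sample_box','objective'):
        print(t,[(np.round(d['at'],3).tolist(),round(d['score'],2),w2px(n,d['at']).round().tolist()) for d in models.mark_of(t,n)])
print(T.current_t(),T.current_tool_rot())
E
```

```text
pics
top 598.7545366052268 [ 0.21097513 -0.07780649  1.2685176 ] [ 0.18410061  0.0215009  -0.98267221]
stage [([0.442, -0.012, 0.001], 0.59, [304.0, 240.0]), ([0.635, 0.018, 0.0], 0.58, [293.0, 154.0])]
channel [([0.406, 0.169, -0.0], 0.71, [219.0, 255.0]), ([0.632, 0.049, 0.029], 0.69, [277.0, 151.0])]
mouth [([0.631, -0.036, 0.032], 0.92, [317.0, 152.0]), ([0.634, 0.05, 0.029], 0.23, [277.0, 150.0])]
carrier []
tapper [([0.59, -0.409, 0.002], 0.91, [487.0, 178.0]), ([0.376, -0.496, -0.002], 0.83, [531.0, 276.0]), ([0.396, -0.343, -0.001], 0.77, [458.0, 265.0]), ([0.216, -0.343, 0.0], 0.59, [459.0, 351.0]), ([0.441, -0.012, 0.001], 0.39, [303.0, 241.0])]
bottle [([0.396, -0.176, -0.002], 0.67, [379.0, 263.0])]
sample_box [([0.406, 0.17, 0.0], 0.94, [218.0, 255.0])]
objective [([0.389, 0.375, 0.003], 0.76, [123.0, 260.0]), ([0.402, 0.17, -0.001], 0.32, [219.0, 257.0])]
side 559.9136641293275 [0.39939419 0.65196644 0.97498332] [ 0.0291186  -0.62396478 -0.78090976]
stage [([0.635, 0.014, -0.0], 0.63, [223.0, 289.0])]
channel [([0.635, 0.044, 0.027], 0.8, [219.0, 294.0])]
mouth [([0.635, -0.035, 0.029], 0.93, [225.0, 261.0]), ([0.4, -0.172, 0.002], 0.27, [339.0, 226.0])]
carrier [([0.442, -0.008, -0.002], 0.78, [316.0, 286.0])]
tapper [([0.593, -0.416, 0.001], 0.96, [268.0, 149.0]), ([0.372, -0.492, -0.003], 0.88, [355.0, 135.0]), ([0.397, -0.351, 0.001], 0.69, [343.0, 171.0]), ([0.217, -0.34, -0.001], 0.69, [416.0, 178.0])]
bottle []
sample_box [([0.403, 0.17, 0.003], 0.94, [330.0, 364.0])]
objective [([0.392, 0.375, 0.001], 0.73, [330.0, 477.0])]
0.9 [4.08519801e-06 1.89243237e-01 9.81930238e-01 6.34514233e-05]
```

View pics/top0.png

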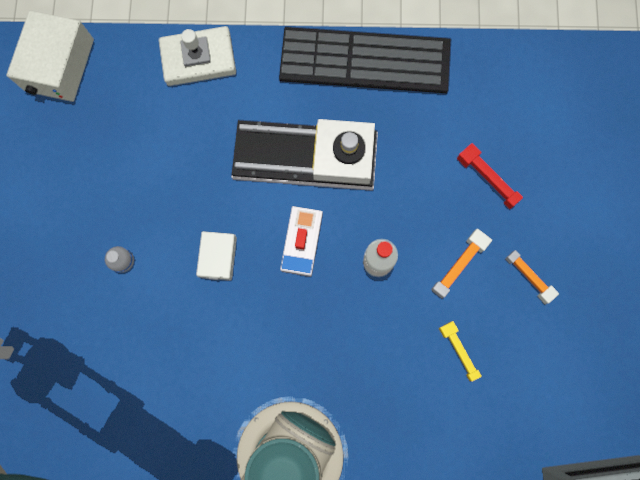

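View pics/side0.png

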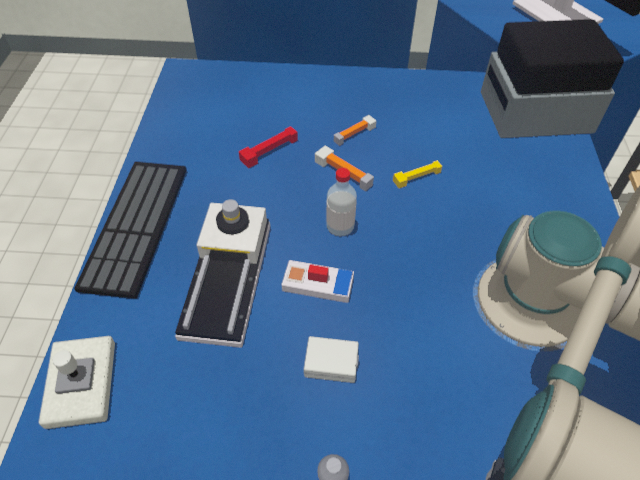

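Tapper look-alikes in top view: red (490,177), large orange (462,264), small orange (533,277) and yellow (460,351). I choose the large orange one at (462,264), with its white head at (480,240). Next I'll measure yaws by colour segmentation and check the choice in a close crop.

```bash
cat > m.py <<'E'
from h import *
def blobs(n,im,mask,z,lo=15):
    k,l,s,c=cv2.connectedComponentsWithStats(mask.astype(np.uint8))
    out=[]
    for i in range(1,k):
        if s[i,4]<lo: continue
        v,u=np.nonzero(l==i); P=np.array([px2w(n,a,b,z)[:2] for a,b in zip(u,v)])
        (cx,cy),wh,_=rect=cv2.minAreaRect((P*1000).astype(np.float32)); b=cv2.boxPoints(rect)
        e=b[1]-b[0],b[2]-b[1]; e=max(e,key=np.linalg.norm)
        out.append((len(u),c[i].round().tolist(),P.mean(0).round(4).tolist(),np.round([cx,cy]).tolist(),np.round(wh).tolist(),round(float(np.degrees(np.arctan2(e[1],e[0]))%180),1)))
    return out
def masks(im):
    h=cv2.cvtColor(im,cv2.COLOR_RGB2HSV).astype(int); H,S,V=h[...,0],h[...,1],h[...,2]
    return dict(orange=(H>8)&(H<19)&(S>170)&(V>120),red=((H<6)|(H>174))&(S>150)&(V>100),yellow=(H>19)&(H<35)&(S>120)&(V>120),grey=(S<60)&(V>90),white=(S<45)&(V>150),copper=(H>5)&(H<19)&(S>60)&(S<=170)&(V>120),
      pad=(H>95)&(H<115)&(V>165)&(S>100))
E
python3 - <<'E'
from m import *
im=cv2.imread('pics/top0.png')[:,:,::-1].copy(); m=masks(im)
def sub(k,x0,y0,x1,y1,z,lo=15):
    q=np.zeros_like(m[k]); q[y0:y1,x0:x1]=m[k][y0:y1,x0:x1]
    print(k,*blobs('top',im,q,z,lo),sep='\n  ')
sub('orange',430,220,570,310,.03)
sub('white',465,225,500,255,.03); sub('grey',430,278,455,300,.03)
sub('grey',234,120,316,178,.045); sub('white',310,115,380,188,.074,300)
sub('yellow',300,115,330,190,.06,5)
sub('red',290,220,315,255,.054); sub('copper',290,205,325,235,.024); sub('pad',275,250,320,280,.024)
a=cv2.resize(im[110:310,225:565,::-1],None,fx=2.3,fy=2.3,interpolation=cv2.INTER_CUBIC); cv2.imwrite('pics/crop1.png',a)
E
```

```text
orange
  (468, [460.0, 265.0], [0.393, -0.3401], [393.0, -340.0], [19.0, 108.0], 141.9)
  (329, [530.0, 275.0], [0.375, -0.4851], [375.0, -485.0], [83.0, 17.0], 42.1)
white
  (278, [480.0, 239.0], [0.4482, -0.3836], [448.0, -384.0], [41.0, 31.0], 51.9)
grey
  (175, [440.0, 289.0], [0.3402, -0.2993], [340.0, -300.0], [31.0, 26.0], 49.1)
grey
  (468, [277.0, 129.0], [0.6771, 0.0502], [680.0, 51.0], [166.0, 20.0], 86.5)
  (508, [278.0, 167.0], [0.5915, 0.0451], [599.0, 53.0], [60.0, 173.0], 91.6)
  (21, [241.0, 177.0], [0.5683, 0.1233], [569.0, 121.0], [2.0, 34.0], 91.2)Traceback (most recent call last):
  File "<stdin>", line 8, in <module>
  File "<stdin>", line 5, in sub
  File "m.py", line 7, in blobs
    v,u=np.nonzero(l==i); P=np.array([px2w(n,a,b,z)[:2] for a,b in zip(u,v)])
                                      ~~~~^^^^^^^^^
  File "h.py", line 11, in px2w
    c,M,p=cam(n); d=M@np.array([(u-c['cx'])/c['fx'],(v-c['cy'])/c['fy'],1]); return p+d*(z-p[2])/d[2]
          ~~~^^^
  File "h.py", line 8, in cam
    c=vision.get_calibration(n); w,x,y,z=c['orientation']
ValueError: time passes only in moves, steps and waits
```

```bash
sed -i 's/^def cam/import functools\n@functools.cache\ndef cam/' h.py
python3 - <<'E'
from m import *
im=cv2.imread('pics/top0.png')[:,:,::-1].copy(); m=masks(im)
def sub(k,x0,y0,x1,y1,z,lo=15):
    q=np.zeros_like(m[k]); q[y0:y1,x0:x1]=m[k][y0:y1,x0:x1]
    print(k,*blobs('top',im,q,z,lo),sep='\n  ')
sub('white',310,115,380,188,.074,300)
sub('yellow',300,115,330,190,.06,5)
sub('red',290,220,315,255,.054); sub('copper',290,205,325,235,.024); sub('pad',275,250,320,280,.024)
g=im.astype(float).mean(2)
for a,b in((118,140),(156,175)):
    d=np.diff(g[a:b,:],axis=0); P=[];Q=[]
    for u in range(246,308):
        c=d[:,u]; i=np.argmax(c); 
        w=np.clip(c[max(i-1,0):i+2],0,None); y=a+.5+(np.arange(max(i-1,0),i+2)*w).sum()/w.sum()
        P.append(px2w('top',u,y,.045)[:2])
    P=np.array(P); f=np.polyfit(P[:,1],P[:,0],1); res=P[:,0]-np.polyval(f,P[:,1]); k=abs(res)<.003
    f=np.polyfit(P[k,1],P[k,0],1); print('rail far edge: x=%.4f*y+%.4f'%tuple(f),k.sum(),res.std())
a=cv2.resize(im[110:310,225:565,::-1],None,fx=2.3,fy=2.3,interpolation=cv2.INTER_CUBIC); cv2.imwrite('pics/crop1.png',a)
E
```

```text
white
  (2591, [343.0, 148.0], [0.6258, -0.0915], [626.0, -91.0], [127.0, 123.0], 86.7)
yellow
  (7, [314.0, 147.0], [0.6325, -0.0311], [633.0, -31.0], [13.0, 0.0], 1.6)
  (7, [313.0, 158.0], [0.6082, -0.0297], [608.0, -30.0], [13.0, 0.0], 1.6)
red
  (178, [301.0, 239.0], [0.4362, -0.0089], [436.0, -9.0], [19.0, 41.0], 172.4)
copper
  (175, [305.0, 219.0], [0.485, -0.0148], [485.0, -15.0], [29.0, 27.0], 83.0)
pad
  (381, [296.0, 264.0], [0.3876, 0.0002], [388.0, 2.0], [63.0, 28.0], 81.8)
rail far edge: x=0.0601*y+0.6798 62 0.000259830481805941
rail far edge: x=0.0583*y+0.5938 62 0.0002850869273530029
```

View pics/crop1.png

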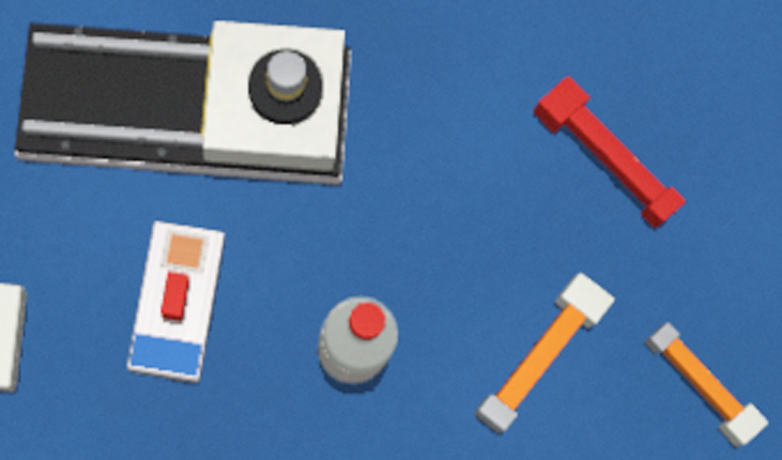

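The crop confirms the large orange tapper at top px (462,264): 108 mm handle, white head, grey foot. The stage line is x = 0.632 + 0.059y (y axis at 86.6°), and the carrier front points along about -8°. Now I'll pick up the carrier.

Run:
```python
from h import *
d=np.radians
c=np.array([.439,-.0095]); q=down(d(81.7))
gripper_to(.055)
r.move_to([*c,.12],q); print(T.current_t())
r.move_l([*c,.053],vel=.12)
gripper_to(.0,f_grip=30); print('open',T.current_opening(),T.current_finger_force(),T.current_t())
r.move_l([*c,.165],vel=.15); print('w',T.current_wrist_force(),T.current_opening())
p=np.array([.6297,-.036])+.082*np.array([.059,.998])
r.move_to([*p,.165],down(d(-3.4))); print(T.current_t(),T.current_ee_pos(),p,T.current_joints())
im=vision.snapshot('top'); save('top1',im,(220,90,400,220),4)
```

```text
3.8083
open 0.019903953623728248 30.000524818897247 5.15
w [-0.43342487  0.15552892 -6.2081304 ] 0.01993832664016149
7.5 [0.63378384 0.04570874 0.16419173] [0.634538 0.045836] [-3.73340720e-02  4.07406334e-01  1.47196066e+00 -1.92014754e-04
  1.26424313e+00  2.15827931e-02]
```

View pics/top1.png

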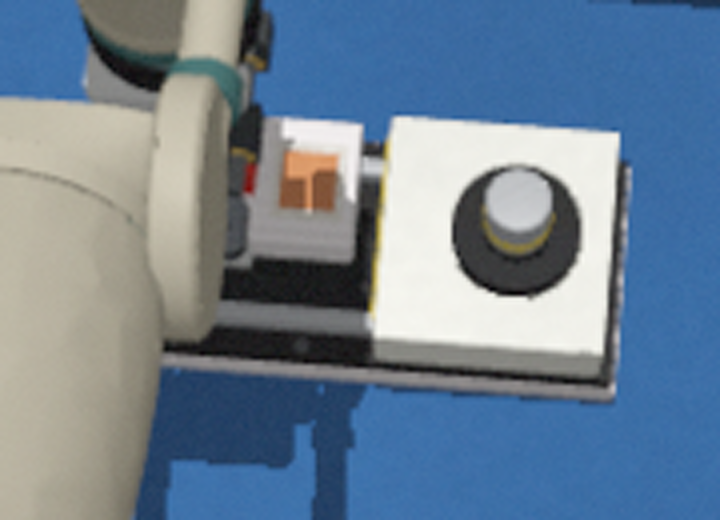

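The carrier is held above the channel with its copper end towards the hood. Its far front corner is at top px about (310.3,121). I'll check that against the expected position, then lower it with a guard.

Run:
```python
from h import *
p=np.array([.6297,-.036])+.082*np.array([.059,.998])
s=np.array([.059,.998]); x=np.array([.998,-.059])
print('corner',px2w('top',310.3,121,.136), 'expected',p-.07*s+.033*x)
c=px2w('top',310.3,121,.136)[:2]; print('lat,along err',(c-p)@x-.033,(c-p)@s+.07)
r.move_l([*p,.100],vel=.12); 
print(T.current_ee_pos()); 
print('g',r.move_l([*p,.080],vel=.025,guard=4)); print(T.current_ee_pos(),T.current_wrist_force(),T.current_torque(),T.current_t())
```

```text
corner [ 0.66026787 -0.02512682  0.136     ] expected [ 0.663342 -0.025971]
lat,along err -0.003134785233242905 0.0006971690420033289
[0.63517271 0.04576625 0.10066031]
g True
[0.63431297 0.04586731 0.08316776] [0.13379755 0.82532573 6.51840609] [-0.05544538  0.00645855  0.00945543] 8.8917
```

It seated at the stage-top height: TCP 83 mm = 53 + 30. I'll release it, pick up the tapper, and check the carrier on the way.

Run:
```python
from h import *
d=np.radians
gripper_to(.045); print(T.current_opening())
e=T.current_ee_pos(); r.move_l([e[0],e[1],.2],vel=.2)
t=np.array([.397,-.343]); q=down(d(52))
r.move_to([*t,.22],q); print(T.current_t())
im=vision.snapshot('top'); save('top2',im); save('top2c',im,(220,100,400,200),4)
r.move_l([*t,.08],vel=.2); r.move_l([*t,.030],vel=.06)
gripper_to(0,f_grip=40); print('open',T.current_opening(),T.current_finger_force())
r.move_l([*t,.10],vel=.1); print(T.current_wrist_force(),T.current_torque(),T.current_opening(),T.current_t())
im=vision.snapshot('side'); save('side2',im)
```

```text
0.04502348733968825
11.8917
open 0.01975242476589032 40.0005966424942
[-0.54427503  0.05860079 -2.24325754] [-0.01062939  0.01682977 -0.05812152] 0.019513957786159556 15.1417
```

View pics/top2c.png

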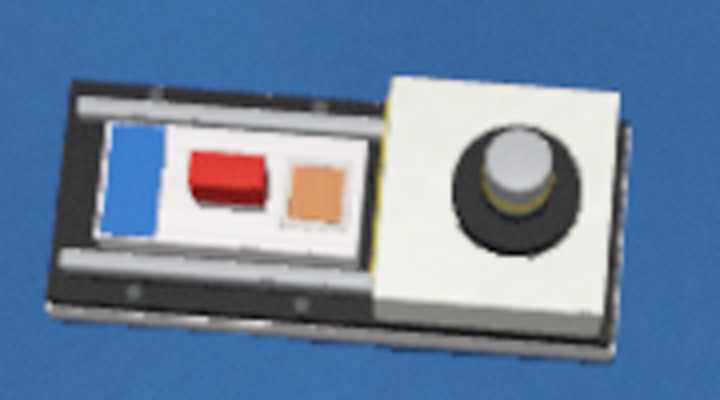

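View pics/side2.png

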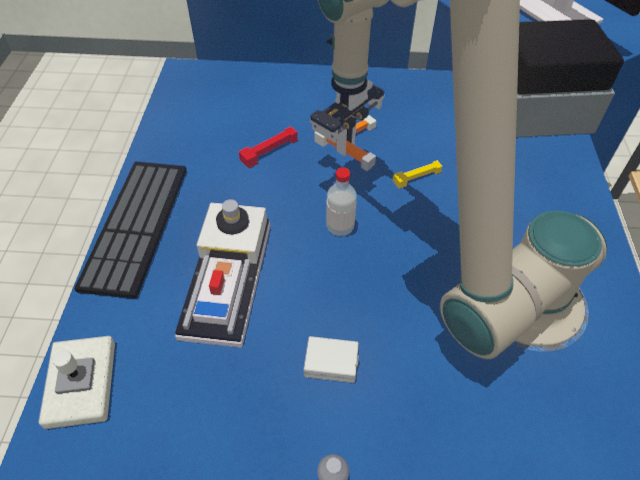

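The carrier lies in the channel, front at px about (312,140) just outside the mouth and blue rear at (246,130)–(244,160). The tapper is held by its handle at side px (345,148). Next: bring it behind the carrier.

```bash
cat >> h.py <<'E'
S=np.array([.059,.998]); X=np.array([.998,-.059]); O=np.array([.6318,0.]) # channel line, stage dir
def at(a,z): return [*(O+a*S),z]   # a: metres along the channel line from world y=0
def along(): return float((np.array(T.current_ee_pos()[:2])-O)@S)
E
python3 - <<'E'
from h import *
d=np.radians
for u,v in((246.2,130.5),(243.8,159.5)):
    w=px2w('top',u,v,.054)[:2]-O; print('rear along, lateral',w@S,w@X)
a0=.118+.08+.03
r.move_l([.397,-.343,.27],vel=.25)
r.move_to(at(a0,.27),down(d(-3.4))); print(T.current_t())
r.move_l(at(a0,.09),vel=.2); print(r.move_l(at(a0,.066),vel=.05,guard=4))
print(along(),T.current_ee_pos(),T.current_wrist_force(),T.current_t())
im=vision.snapshot('side'); save('side3',im,(140,180,380,360),3)
E
```

```text
rear along, lateral 0.11728582098782692 0.03003561233739204
rear along, lateral 0.1153886545832613 -0.0347650871888307
18.25
False
0.22789280687312063 [0.64524261 0.2275548  0.06571223] [ 0.13730642  0.11667327 -0.31968628] 19.9333
```

View pics/side3.png

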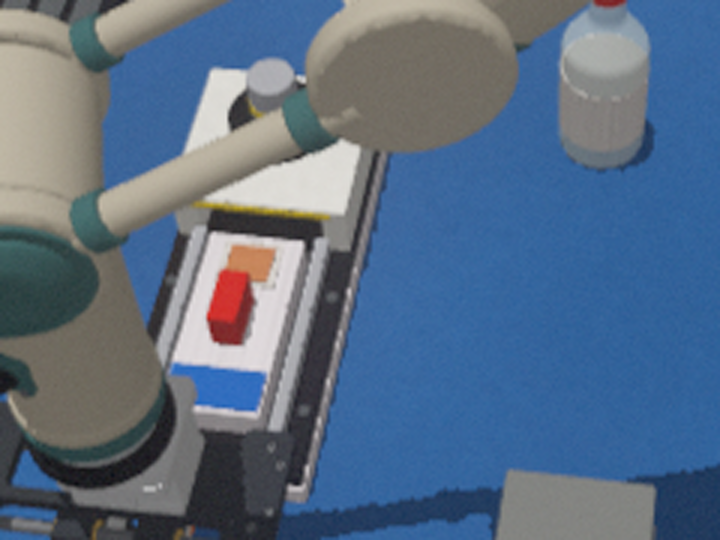

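Run:
```python
from h import *
print(T.current_opening(),T.current_finger_force())
print(r.move_l(at(.203,.066),vel=.04,guard=3),along())
g=r.move_l(at(.191,.066),vel=.012,guard=1.5); print('contact',g,along(),T.current_wrist_force())
r.move_l(at(along()+.01,.066),vel=.05); print(along(),T.current_wrist_force(),T.current_t(),T.current_opening())
```

```text
0.019463779517146278 39.99960422515869
False 0.20289241251714699
contact True 0.19714046876830796 [ 0.09397318  0.91248522 -0.39088886]
0.20747756173080492 [-1.06739012 -0.06490684 -1.60992511] 21.7083 0.01984938571243322
```

```bash
cat > tap.py <<'E'
from h import *
def tap(c,step,guard=9):
    r.move_l(at(c+.003,.066),vel=.05)
    g=r.move_l(at(c-step,.066),vel=.018,guard=guard); a=along(); F=np.dot(T.current_wrist_force()[:2],S)
    r.move_l(at(a+.011,.066),vel=.05)
    print('tap',g,'end %.4f F %.2f t %.2f'%(a,F,T.current_t())); return g,a
E
python3 - <<'E'
from tap import *
c=.1971
for i in range(4):
    g,c=tap(c,.0065)
    if g: break
E
```

```text
tap False end 0.1907 F 3.03 t 23.05
tap False end 0.1844 F 3.83 t 24.41
tap False end 0.1781 F 4.57 t 25.77
tap False end 0.1719 F 4.29 t 27.12
```

Run:
```python
from tap import *
c=.1719
for i in range(7):
    g,c=tap(c,.0065)
    if g: break
if g:
    g2,c2=tap(c,.003); print(g2,c2)
```

```text
tap False end 0.1669 F 6.96 t 28.51
tap True end 0.1670 F 0.93 t 29.57
tap True end 0.1669 F 1.16 t 30.62
True 0.16694318190601506
```

The carrier stops at the same place on two repeat taps. Before laying the tapper down, I'll lift it clear and verify from above.

Run:
```python
from h import *
d=np.radians
for u,v,s in((239.5,124.5,.043),(235,163,-.043)):
    w=px2w('top',u,v,.045)[:2]-O; print('rail end along',w@S,w@X)
r.move_l(at(.228,.066),vel=.1); r.move_l(at(.228,.27),vel=.25)
r.move_to([.397,-.343,.27],down(d(52))); print(T.current_t())
im=vision.snapshot('top'); save('top4',im,(220,100,400,200),4)
print([ (np.round(x['at'],4),x['score']) for x in models.mark_of('mouth','top')])
```

```text
rail end along 0.13485514881131144 0.04577827977360181
rail end along 0.1349268197772365 -0.04118538558325949
34.4667
[(array([ 0.6309, -0.0374,  0.0339]), 0.88), (array([0.6339, 0.0141, 0.0285]), 0.47)]
```

View pics/top4.png

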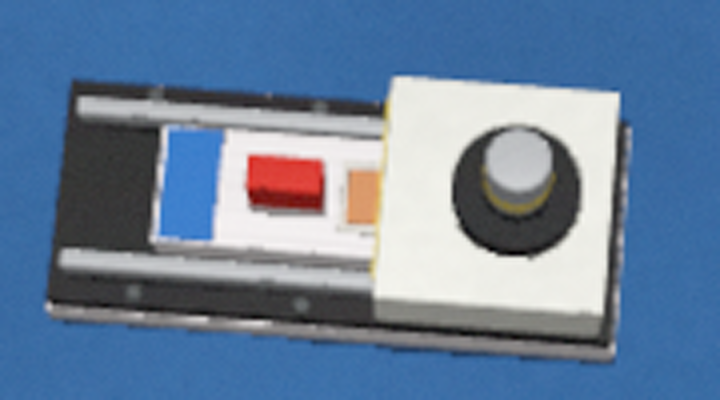

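The carrier is straight in the channel, its front under the hood (rear at px (260,132)–(258,160)). The front is about 18 mm past the mouth and rigidly stopped, so it is home. Now I'll lay the tapper down at its old clear spot.

Run:
```python
from h import *
t=[.397,-.343]
r.move_l([*t,.06],vel=.2); print(r.move_l([*t,.0285],vel=.02,guard=3),T.current_ee_pos(),T.current_wrist_force())
gripper_to(.045); r.move_l([*t,.2],vel=.15)
r.move_to([.3,-.1,.35],T.current_tool_rot()); r.hold(.3)
im=vision.snapshot('side'); save('side5',im); print(T.current_t(),T.current_opening())
```

```text
True [ 0.39695831 -0.34293728  0.03027213] [ 0.31973982 -0.07289624  4.99202115]
40.5083 0.044855438801712326
```

View pics/side5.png

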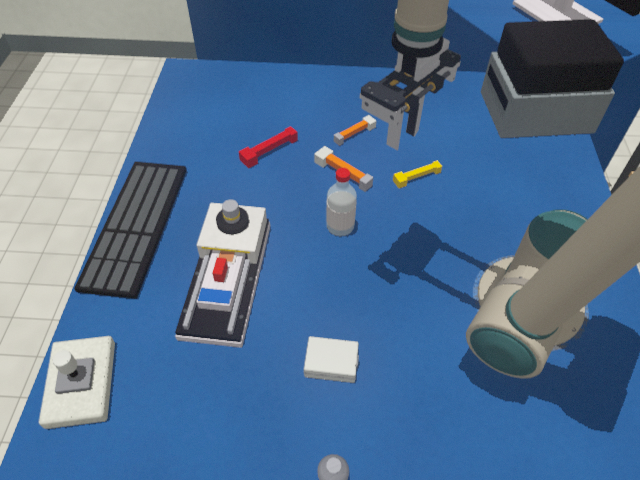

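The tapper lies flat at (345,168), the carrier is in the hood at (222,275), and the bystanders have not moved. Handing in.

```bash
python3 -c "
from h import *
print(r.sign_off())"
```

```text
the job is handed in; nothing more can be done
None
```

Job handed in at about 41 s: the carrier was tapped in until it stopped firmly about 18 mm inside the hood, taken as the hidden stop (the seat pin itself can't be seen). The tapper lies flat on the bench, and the bottle, sample box and objective look undisturbed in the last picture.

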